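# Settle the flywheel on the balancing rollers

## Task

One of the three wheels in the wooden rack has a single round steel weight fixed to it, off to one side. Lift that wheel out, lay its axle on the rollers of the balancing stand, and let go so that it turns by itself and comes to rest with its weight hanging straight down. Leave the other two wheels where they are in the rack.

Things in the scene. Friction and masses are not known exactly. Their poses are not given: they have to be found in the camera images.
- flywheel: Aluminium disc, 90 mm across, 18 mm thick, on a steel axle 12 mm thick and 90 mm long; 0.49 kg; upright in the rack. Origin at its centre; x along the axle; y points to its one round steel weight (24 mm across, 27 mm off the axle, 6 mm proud of both faces). At the start y is level, z up, the top of the rim clear: grip there, across the faces. It does not roll in the rack.
- seat (a point): Where the wheel's centre lies when its axle rests on all four rollers, 75 mm up; x along the axle, z up. Fixed stand, 120 x 100 mm, with a pair of free rollers at each end (28 mm across, 14 mm wide, axes 30 mm apart, 62 mm up): the axle lies in the dip of each pair, the disc in the 52 mm gap between the pairs. An uneven wheel turns by itself, heavy side down, and is at rest within 4 s.
- plain_wheel: Bystander in the rack: the same disc and axle with no weight on it. Origin at its centre, x along its axle. The rack is a fixed wooden row of three vee rests, 105 mm apart, that carry the wheels by their rims, side by side, faces to front and back; its lips before and behind them are 42 mm high.
- four_wheel: Bystander in the rack: disc 80 mm across, 18 mm thick, on the same axle, with four equal small steel weights evenly round it. Origin at its centre, x along its axle.
Not all that is in view belongs to the job. Leave any pink or red look-alike of the part that bears seat alone.

How it is judged:
At the end, for the whole second after the job is handed in: The one-weight wheel rests with its axle on the rollers, centre within 20 mm of the seat from above and 8 mm in height, axle within 14 degrees of theirs, weight within 15 degrees of straight down, at rest. The other two wheels have not moved by more than 15 mm (horizontal distance between flywheel and seat below 0.02 m and z of flywheel in the frame of seat between -0.008 and 0.008 m and angle between the x axis of flywheel and the x axis of seat, either way round below 0.25 rad and angle between flywheel's own y axis and vertical above 2.88 rad and linear speed of flywheel below 0.02 m/s and angular speed of flywheel below 0.3 rad/s); the robot touches nothing.
It fails at once if the plain wheel is moved by more than 15 mm (distance of plain_wheel from where it was at the start of the episode above 0.015 m).
It fails at once if the four-weight wheel is moved by more than 15 mm (distance of four_wheel from where it was at the start of the episode above 0.015 m).
It also fails if it takes over 48 s, if anything falls off the work surface, if the arm or the gripper's body presses on something with over 40 N, if the wrist force passes 120 N, or if a joint passes its speed limit or range.

## Robot

A 6-joint arm with a two-finger parallel gripper is mounted at the origin on the work surface. World frame = base frame: x ahead of the robot, y to its left, z up, the work surface at z = 0. Lengths are in m, angles in rad, forces in N, time in s.
With the tool pointing down it reaches from about 0.3 to 0.775 m from the base axis. Payload 14.6 kg.
Tool frame: the origin (TCP) lies on the front face of the gripper's body, between the roots of the fingers; the fingertips stand 97 mm ahead of it and the grasp point (between the pads) lies 78 mm ahead of it; z points along the fingers, x is the direction in which the jaws open and shut, and the axes are right-handed (so a half turn about z gives the same grasp; the last joint's range is limited). The gripper opens to 94 mm and grips with 3 to 60 N. Pads are 16 mm wide; open, the fingers measure 119 mm over their backs; the gripper's body (75 mm by 177 mm) begins 78 mm behind the grasp point.
Start: joints at [1.251, 0.3, 1.521, -0, 1.321, -0.067], TCP at [0.138, 0.533, 0.303] pointing down, gripper open.
Joint ranges: [-3.03, 3.03], [-0.79, 2.21], [0.23, 2.52], [-1.04, 4.18], [0, 3.07], [-2.55, 2.55]. Speed limits (rad/s): [2.22, 2.22, 2.57, 3.14, 3.14, 3.14].

## Interface

Orientations are given as [roll, pitch, yaw] about the fixed x, y, z axes, in that order (R = Rz(yaw) Ry(pitch) Rx(roll)).
In Python, from station import sensors, camera, ctrl gives the robot as it stands.
- The arm moves only by the tool move_arm, never from a script. Its argument "rows" is text: rows parted by semicolons, each of 6 numbers parted by spaces: the shift along the tool's x, y, z in mm, then the turn, a rotation vector about the tool's x, y, z in rad. In form: x y z wx wy wz; .... A call has 1 to 20 rows; each row shifts and turns the pose as measured when the row begins, along the tool's axes as they then stand; what a row does not reach is not made up. A row lasts 1/8 s, in which the tool goes at most 62.5 mm and 10.7 degrees, less where a joint would pass 70% of its speed; a pose out of reach is approached as far as the arm can. A call with a gripper value outside its range is refused whole. "grip" is the opening, from -1 (shut) to 1 (fully open), set as the call begins (left out, the last holds). The fingers move at their own pace and stop on an object; "newtons" is the grip in N (left out, the last holds). Time passes only in rows, so rows that do not move let the fingers close. It gives the time, the measured TCP pose, the force and the opening at its end, in the units of the state.
- sensors.get_obs(): the state, without advancing time (a new reading comes with each control period).
- camera(name): name is "scene" or "side" or "wrist"; returns a dict with "color" (420x560x3 uint8, blue, green, red), "z_map" (420x560 float32, m along the optical axis (not along the pixel's ray), 0 where there is no reading), "mtx" (3x3 intrinsics, pixels), "distortion" ([k1, k2, p1, p2, k3] as OpenCV has them; the pictures are not rectified), "position" and "attitude" of the camera in the world; the wrist camera has in their place "hand_eye" (4x4, takes a point from camera to tool coordinates, whose origin is the TCP and whose axes are the tool frame's). Camera axes: x right, y down, z forward; pixel columns grow to the right and rows downward; lengths in m; the calibration is good to about 2 mm. A picture is of the moment at which its call begins: read the wrist's pose just before it.
- ctrl.hand_in(): hands the job in, once; it reports no verdict.
The state is a dict: "time_s": time; "qpos": joint angles; "joint_vel": joint speeds; "tau": joint torques, N m; "ee_pos": TCP position; "eef_rot": TCP orientation; "force": force on the tool from outside, world axes, zero at the start; "moment": the same for the moment, N m; "grip_width": finger opening in m.
Only numpy, scipy, OpenCV 4.12 (cv2) and the standard library are available. Lean on these libraries where they do the work, as an engineer would, in place of code of your own. Each camera call takes 0.05 s, during which the arm holds its last target.

## Working session

There is one attempt and no reset: what is moved stays moved. The work goes in short steps, Python scripts to look and compute and a tool call to move; the robot and the scene stay as the last step left them, time stands still between calls to the robot, and variables do not carry over. Pictures are saved under pics/ and viewed, and the job is handed in when it is done.

Besides the shell and the picture viewer there is one more tool, called after "Request:" as name(argument=value, ...) on one line, values as JSON. move_arm: Moves the arm, as the interface text tells. Its arguments: {"type":"object","properties":{"rows":{"type":"string"},"grip":{"type":"number"},"newtons":{"type":"number"}},"required":["rows"]}

```bash
mkdir -p pics; ls; cat > h.py <<'E'
import numpy as np, cv2
from station import sensors, camera, ctrl
from scipy.spatial.transform import Rotation as R
def snap(n,f):
    o=sensors.get_obs(); c=camera(n); cv2.imwrite('pics/'+f+'.png',c['color'])
    np.savez('pics/'+f+'.npz',ee=o['ee_pos'],rot=o['eef_rot'],**c); return o,c
E
python3 - <<'E'
from h import *
for n in ['scene','side','wrist']:
    o,c=snap(n,n+'0')
    print(n,c.get('position'),c.get('attitude'),c['mtx'].tolist(),c['distortion'],c.get('hand_eye'))
print(o)
E
```

```text
pics
scene [ 1.29799802 -0.50642223  1.12688247] [-2.44360125e+00  4.40119698e-04  1.01713179e+00] [[538.6744926963914, 0.0, 275.80880661707477], [0.0, 538.6744926963914, 217.51902059504314], [0.0, 0.0, 1.0]] [-0.03988275  0.          0.          0.          0.        ] None
side [ 0.34630826 -1.10769861  1.04996528] [-2.29964253 -0.01519484 -0.18807704] [[544.1855094633864, 0.0, 274.6120445507936], [0.0, 544.1855094633864, 215.23606687724512], [0.0, 0.0, 1.0]] [0.02654386 0.         0.         0.         0.        ] None
wrist None None [[327.07426931908344, 0.0, 280.60369856223684], [0.0, 327.07426931908344, 209.28088362948895], [0.0, 0.0, 1.0]] [0.01317589 0.         0.         0.         0.        ] [[ 9.99999108e-01 -1.30960412e-03 -2.61127174e-04 -2.07169296e-04]
 [ 1.33062269e-03  9.60699264e-01  2.77588100e-01 -8.03424740e-02]
 [-1.12665834e-04 -2.77588200e-01  9.60700150e-01 -8.11767821e-02]
 [ 0.00000000e+00  0.00000000e+00  0.00000000e+00  1.00000000e+00]]
{'time_s': 0.1, 'qpos': array([ 1.25139987e+00,  3.00391691e-01,  1.52151207e+00, -2.15123217e-05,
        1.32070280e+00, -6.65824505e-02]), 'joint_vel': array([-0.00068666, -0.00167824,  0.00037058,  0.0006253 , -0.00042289,
        0.00078111]), 'tau': array([ 1.03213697e-03, -5.32659960e+01, -3.53285587e+01,  7.08943186e-02,
        2.35424400e-02, -5.58960767e-05]), 'ee_pos': array([0.13752558, 0.53238863, 0.30215903]), 'eef_rot': array([-3.14154599e+00,  1.01304583e-03,  1.31798768e+00]), 'force': array([0.32195716, 0.67014113, 0.05673073]), 'moment': array([ 0.00538686, -0.00019338, -0.03689181]), 'grip_width': 0.09394495808121583}
```

View pics/scene0.png

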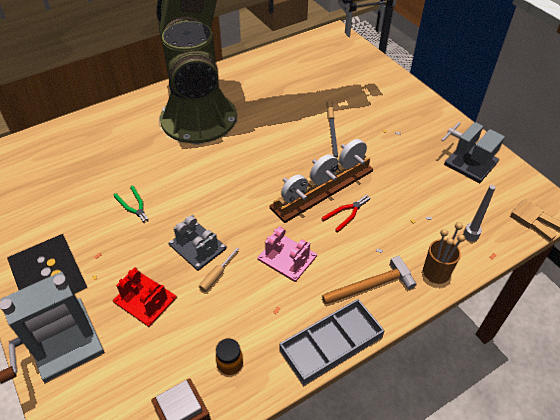

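View pics/side0.png

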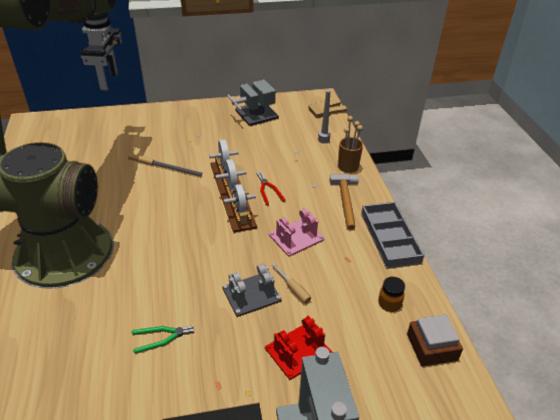

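View pics/wrist0.png

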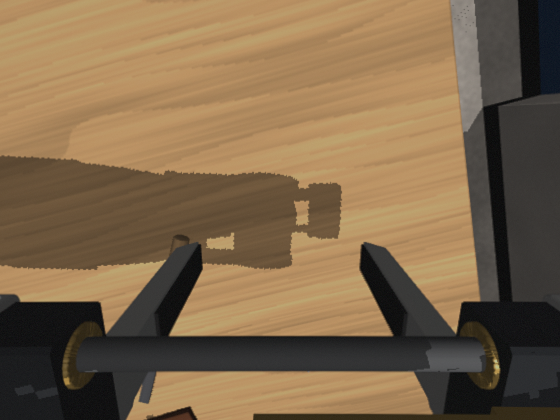

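The rack is at about scene (322,185), the grey stand at (198,241), and the pink and red look-alikes at (288,253) and (145,295). Next I'll enlarge these.

```bash
python3 - <<'E'
from h import *
a=cv2.imread('pics/scene0.png');b=cv2.imread('pics/side0.png')
cv2.imwrite('pics/c1.png',cv2.resize(a[125:225,260:385],None,fx=6,fy=6,interpolation=2))
cv2.imwrite('pics/c2.png',cv2.resize(b[130:240,200:300],None,fx=5,fy=5,interpolation=2))
cv2.imwrite('pics/c3.png',cv2.resize(a[205:275,160:240],None,fx=8,fy=8,interpolation=2))
# depth-based points
for n,boxes in [('scene',{'rack':(125,225,260,385),'stand':(205,275,160,240)})]:
    d=np.load(f'pics/{n}0.npz');z=d['z_map'];K=d['mtx'];Rm=R.from_euler('xyz',d['attitude']).as_matrix()
    v,u=np.mgrid[0:420,0:560]
    p=cv2.undistortPoints(np.stack([u,v],-1).reshape(-1,1,2).astype(float),K,d['distortion']).reshape(420,560,2)
    P=np.dstack([p*z[...,None],z])@Rm.T+d['position']
    np.save('pics/P.npy',P)
    for k,(r0,r1,c0,c1) in boxes.items():
        Q=P[r0:r1,c0:c1].reshape(-1,3);print(k,'table z',np.percentile(Q[:,2],[1,5,20]))
        for lo,hi in [(.01,.03),(.03,.05),(.05,.07),(.07,.09),(.09,.11),(.11,.16)]:
            S=Q[(Q[:,2]>lo)&(Q[:,2]<hi)]
            if len(S):print(lo,len(S),S.min(0).round(3),S.max(0).round(3),S.mean(0).round(3))
E
```

```text
rack table z [-0.00566194 -0.00371645 -0.00137999]
0.01 1173 [ 0.268 -0.01   0.01 ] [0.618 0.339 0.03 ] [0.491 0.161 0.016]
0.03 637 [ 0.454 -0.006  0.03 ] [0.508 0.321 0.05 ] [0.485 0.143 0.04 ]
0.05 390 [0.437 0.007 0.05 ] [0.527 0.311 0.07 ] [0.481 0.136 0.059]
0.07 605 [0.419 0.014 0.07 ] [0.53  0.311 0.09 ] [0.482 0.155 0.08 ]
0.09 495 [0.456 0.018 0.09 ] [0.502 0.308 0.11 ] [0.478 0.141 0.1  ]
0.11 290 [0.45  0.036 0.11 ] [0.494 0.293 0.127] [0.47  0.195 0.117]
stand table z [-0.00582467 -0.00398304 -0.00172823]
0.01 672 [ 0.404 -0.297  0.01 ] [ 0.587 -0.152  0.03 ] [ 0.497 -0.238  0.016]
0.03 186 [ 0.427 -0.279  0.03 ] [ 0.585 -0.195  0.05 ] [ 0.488 -0.237  0.039]
0.05 330 [ 0.416 -0.28   0.05 ] [ 0.523 -0.197  0.07 ] [ 0.479 -0.239  0.063]
0.07 175 [ 0.425 -0.271  0.07 ] [ 0.521 -0.204  0.079] [ 0.472 -0.239  0.074]
```

View pics/c1.png

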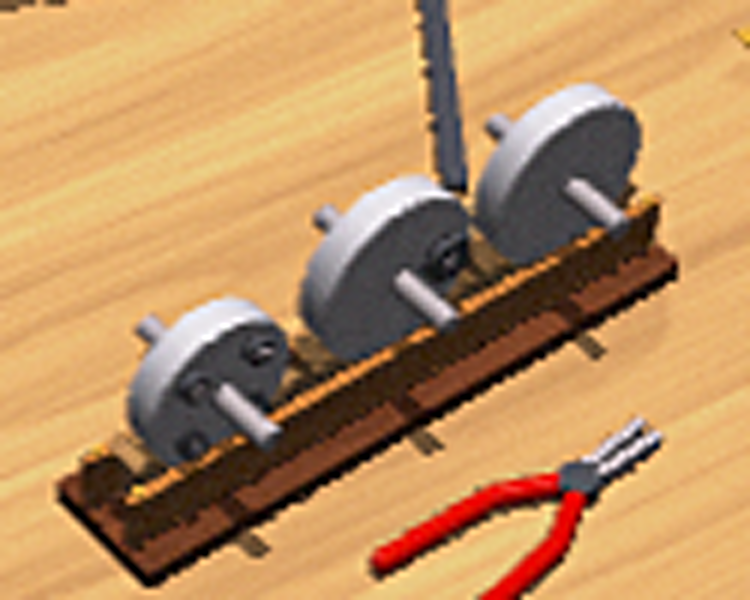

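View pics/c2.png

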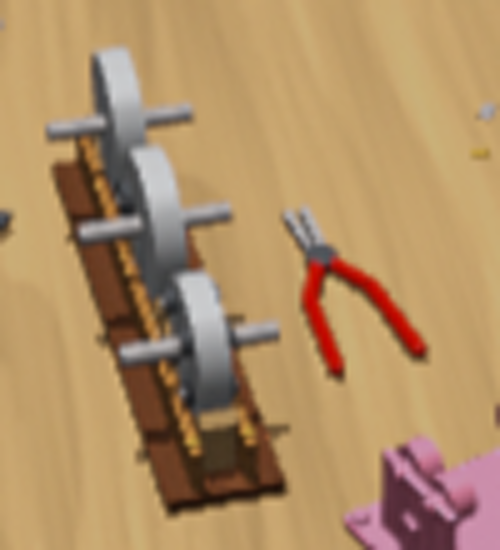

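View pics/c3.png

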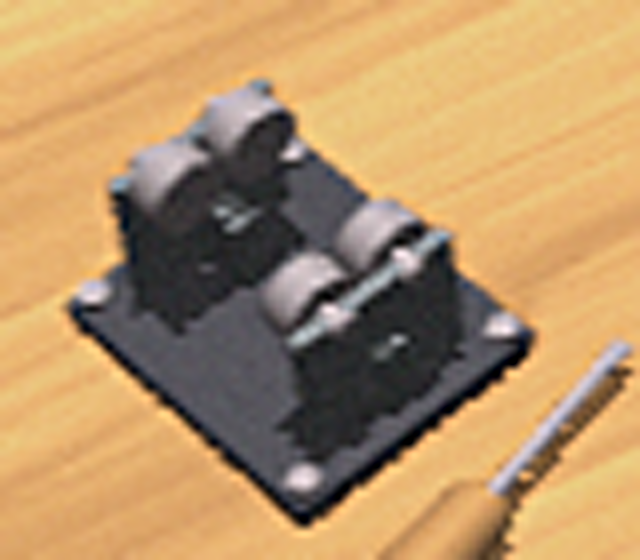

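The middle wheel, at scene (325,170), carries the single weight, and the grey stand is the real one. I'll bring the wrist camera over the wheel.

```bash
cat >> h.py <<'E'
def plan(tgt,yaw,n,pitch=0,roll=np.pi):
    o=sensors.get_obs(); p0=o['ee_pos'];R0=R.from_euler('xyz',o['eef_rot']);R1=R.from_euler('xyz',[roll,pitch,yaw])
    rv=(R0.inv()*R1).as_rotvec(); d=(np.array(tgt)-p0)/n
    print('d',(d*n).round(4),'rv',rv.round(3))
    for i in range(n):
        Ri=R0*R.from_rotvec(rv*i/n)
        print(*(Ri.inv().apply(d)*1000).round(1),*(rv/n).round(3),sep=' ',end='; ')
    print()
E
python3 - <<'E'
from h import *
plan([.475,.155,.30],0,10)
E
```

```text
d [ 0.3375 -0.3774 -0.0022] rv [1.000e-03 1.000e-03 1.318e+00]
-28.1 42.1 0.2 0.0 0.0 0.132; -22.3 45.4 0.2 0.0 0.0 0.132; -16.2 48.0 0.2 0.0 0.0 0.132; -9.7 49.7 0.2 0.0 0.0 0.132; -3.1 50.5 0.2 0.0 0.0 0.132; 3.6 50.5 0.2 0.0 0.0 0.132; 10.2 49.6 0.2 0.0 0.0 0.132; 16.6 47.8 0.2 0.0 0.0 0.132; 22.7 45.2 0.2 0.0 0.0 0.132; 28.5 41.8 0.2 0.0 0.0 0.132;
```

Request:
move_arm(rows="-28 42 0 0 0 0.132; -22 45 0 0 0 0.132; -16 48 0 0 0 0.132; -10 50 0 0 0 0.132; -3 50 0 0 0 0.132; 4 50 0 0 0 0.132; 10 50 0 0 0 0.132; 17 48 0 0 0 0.132; 23 45 0 0 0 0.132; 28 42 0 0 0 0.132; 0 0 0 0 0 0", grip=1)

```text
time_s: 1.52
ee_pos: [0.4765, 0.1369, 0.3007]
eef_rot: [3.139, 0.002, -0.045]
force: [0.5, 0.5, 0.1]
grip_width: 0.0937
```

```bash
python3 - <<'E'
from h import *
o,c=snap('wrist','w1');print(o['ee_pos'],o['eef_rot'],o['time_s'])
cv2.imwrite('pics/w1b.png',cv2.resize(c['color'][:, 80:480],None,fx=1.4,fy=1.4))
E
```

```text
[0.47650434 0.13688618 0.30073372] [ 3.13880663e+00  1.80158634e-03 -4.45634162e-02] 1.525
```

View pics/w1.png

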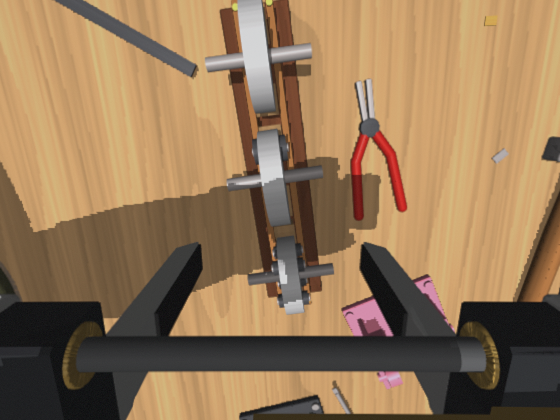

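The wrist view shows all three wheels. The middle one is centred at about (274,178), with its weight at (268,147) and its axle ends at (231,184) and (322,173).

```bash
cat >> h.py <<'E'
def cloud(f):
    d=np.load(f'pics/{f}.npz');z=d['z_map'];v,u=np.mgrid[0:420,0:560]
    p=cv2.undistortPoints(np.stack([u,v],-1).reshape(-1,1,2).astype(float),d['mtx'],d['distortion']).reshape(420,560,2)
    P=np.dstack([p*z[...,None],z])
    if 'hand_eye' in d:
        H=d['hand_eye'];P=P@H[:3,:3].T+H[:3,3]; return P@R.from_euler('xyz',d['rot']).as_matrix().T+d['ee']
    return P@R.from_euler('xyz',d['attitude']).as_matrix().T+d['position']
E
python3 - <<'E'
from h import *
P=cloud('w1')
for n,(u,v) in dict(axL=(233,184),axL2=(245,182),axR2=(305,176),axR=(318,173),rim=(272,178),rimt=(268,160),rimb=(279,200),wtL=(257,150),wtR=(283,147),lip=(262,255),table=(400,250)).items(): print(n,P[v,u].round(4))
# disc points
m=np.zeros((420,560),bool);m[125:230,250:300]=1
m&=(P[...,2]>.085)
Q=P[m]; print(len(Q),Q[:,2].max(),Q.mean(0))
top=Q[Q[:,2]>.095]; 
c=top[:,:2].mean(0);w=np.linalg.svd(top[:,:2]-c)[2][0];print('top',c,'dir',np.degrees(np.arctan2(w[1],w[0])),top[:,2].max(), top.min(0),top.max(0))
n=np.array([-w[1],w[0]]);s=(top[:,:2]-c)@n;print('thick',np.percentile(s,[1,50,99]))
# circle fit along w
t=(top[:,:2]-c)@w;A=np.c_[t,top[:,2],np.ones(len(t))];x=np.linalg.lstsq(A,t**2+top[:,2]**2,rcond=None)[0]
print('centre t,z',x[0]/2,x[1]/2,'r',np.sqrt(x[2]+x[0]**2/4+x[1]**2/4), c+w*x[0]/2)
ax=np.zeros((420,560),bool);ax[165:192,228:262]=1;ax[165:192,292:326]=1;ax&=(P[...,2]>.06)
A=P[ax];c=A.mean(0);w=np.linalg.svd(A-c)[2][0];print('axle',c,w,np.degrees(np.arctan2(w[1],w[0])),A[:,2].max())
t=(A-c)@w;print(c+w*t.min(),c+w*t.max())
E
```

```text
axL [0.433  0.1568 0.0815]
axL2 [0.4444 0.1582 0.0817]
axR2 [0.5004 0.1614 0.0821]
axR [0.5125 0.1635 0.0812]
rim [0.4711 0.1682 0.1204]
rimt [0.4685 0.1822 0.1154]
rimb [0.4759 0.1495 0.1203]
wtL [0.4579 0.1877 0.0871]
wtR [0.4812 0.1895 0.0888]
lip [0.4499 0.0527 0.0119]
table [6.226e-01 4.660e-02 4.000e-04]
2325 0.38168542757137613 [0.47139822 0.16841773 0.11283065]
top [0.47149283 0.16526895] dir -84.93306257050934 0.38168542757137613 [0.4592547  0.11847576 0.09500045] [0.48462155 0.21743221 0.38168543]
thick [-9.19700364e-03 -5.77176018e-05  9.10557083e-03]
centre t,z -0.010628107988872862 0.23876937665275774 r 0.1272913240004787 [0.47055416 0.17585552]
axle [0.4715172  0.16139074 0.08492009] [0.6754189  0.20475138 0.70843926] 16.864535662314676 0.38168542757137613
[0.44681908 0.15390357 0.05901451] [0.6253859  0.20803561 0.24631123]
```

```bash
python3 - <<'E'
from h import *
P=cloud('w1')
m=np.zeros((420,560),bool);m[125:230,250:300]=1
m&=(P[...,2]>.098)&(P[...,2]<.13)
top=P[m];c=top[:,:2].mean(0);w=np.linalg.svd(top[:,:2]-c)[2][0];print(c,np.degrees(np.arctan2(w[1],w[0])))
t=(top[:,:2]-c)@w;A=np.c_[t,top[:,2],np.ones(len(t))];x=np.linalg.lstsq(A,t**2+top[:,2]**2,rcond=None)[0]
print(x[1]/2,'r',np.sqrt(x[2]+x[0]**2/4+x[1]**2/4), c+w*x[0]/2)
ax=np.zeros((420,560),bool);ax[165:192,228:262]=1;ax[165:192,294:326]=1;ax&=(P[...,2]>.074)&(P[...,2]<.084)
A=P[ax];c=A.mean(0);w=np.linalg.svd(A-c)[2][0];t=(A-c)@w;print('axle',c+w*t.min(),c+w*t.max(),(c+w*(t.min()+t.max())/2),np.degrees(np.arctan2(w[1],w[0])))
plan([.472,-.235,.30],0.087,8)
E
```

```text
[0.47144403 0.16436742] -84.2578856685467
0.07818276914408215 r 0.042963921671955396 [0.47190349 0.15979829]
axle [0.51642381 0.16485383 0.08094627] [0.42726028 0.15597634 0.08076318] [0.47184204 0.16041508 0.08085472] -174.31413781893957
d [-0.0037 -0.373  -0.0008] rv [ 0.002  0.002 -0.129]
1.5 46.6 0.2 0.0 0.0 -0.016; 0.7 46.6 0.2 0.0 0.0 -0.016; -0.0 46.6 0.2 0.0 0.0 -0.016; -0.8 46.6 0.2 0.0 0.0 -0.016; -1.5 46.6 0.2 0.0 0.0 -0.016; -2.3 46.6 0.1 0.0 0.0 -0.016; -3.0 46.5 0.1 0.0 0.0 -0.016; -3.8 46.5 0.1 0.0 0.0 -0.016;
```

The wheel measures consistently: axle 89.6 mm long, centre (0.472, 0.160, 0.075), yaw about 0.096. Next I'll look at the stand from above.

Request:
move_arm(rows="0 47 0 0 0 -0.017; 0 47 0 0 0 -0.017; 0 47 0 0 0 -0.017; -1 47 0 0 0 -0.017; -1 47 0 0 0 -0.017; -2 47 0 0 0 -0.017; -3 47 0 0 0 -0.017; -3 47 0 0 0 -0.017; 0 0 0 0 0 0")

```text
time_s: 2.7
ee_pos: [0.4751, -0.2385, 0.3014]
eef_rot: [3.141, 0.003, 0.125]
force: [0.6, 0.6, -0.1]
grip_width: 0.0937
```

```bash
python3 - <<'E'
from h import *
o,c=snap('wrist','w2');print(o['ee_pos'],o['eef_rot'],o['time_s'])
E
```

```text
[ 0.47510907 -0.23851983  0.30137604] [3.14105524e+00 2.55842637e-03 1.25377322e-01] 2.7
```

View pics/w2.png

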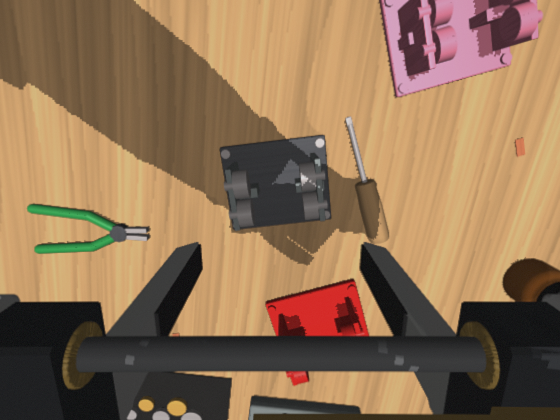

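```bash
python3 - <<'E'
from h import *
P=cloud('w2');im=cv2.imread('pics/w2.png')
cv2.imwrite('pics/c4.png',cv2.convertScaleAbs(cv2.resize(im[125:240,210:340],None,fx=5,fy=5,interpolation=2),alpha=2))
sub=P[125:240,210:340];Z=sub[...,2]
m=((Z>.066)&(Z<.08)).astype(np.uint8)
n,l,s,c=cv2.connectedComponentsWithStats(m)
for i in range(1,n):
    if s[i,4]>15:
        q=sub[l==i];print(s[i],q.mean(0).round(4),q.min(0).round(4),q.max(0).round(4))
g=np.clip(Z/.09*255,0,255).astype(np.uint8);cv2.imwrite('pics/c5.png',cv2.resize(g,None,fx=5,fy=5,interpolation=0))
# base plate corners
mm=(Z>.004)&(Z<.03);q=np.vstack([sub[mm]]);r=cv2.minAreaRect((q[:,:2]*1000).astype(np.float32));print('base',r, np.median(q[:,2]))
E
```

```text
[ 89  39  26  28 423] [ 0.4986 -0.2126  0.0723] [ 0.4885 -0.2277  0.066 ] [ 0.5146 -0.2     0.0768]
[ 14  47  26  27 425] [ 0.4335 -0.2287  0.0722] [ 0.4179 -0.243   0.066 ] [ 0.4437 -0.2158  0.0765]
[ 92  69  25  26 391] [ 0.5058 -0.2412  0.0723] [ 0.4956 -0.2555  0.0661] [ 0.5211 -0.2291  0.0763]
[ 21  77  23  26 380] [ 0.4408 -0.2573  0.0724] [ 0.4276 -0.2732  0.0661] [ 0.4506 -0.2453  0.077 ]
base ((469.86639404296875, -236.7491455078125), (120.32300567626953, 100.40647888183594), 13.90371322631836) 0.00926115179720094
```

View pics/c4.png

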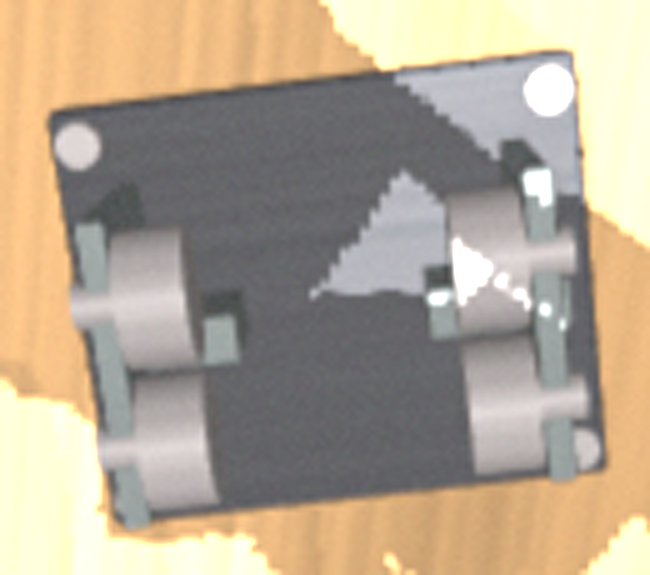

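View pics/c5.png

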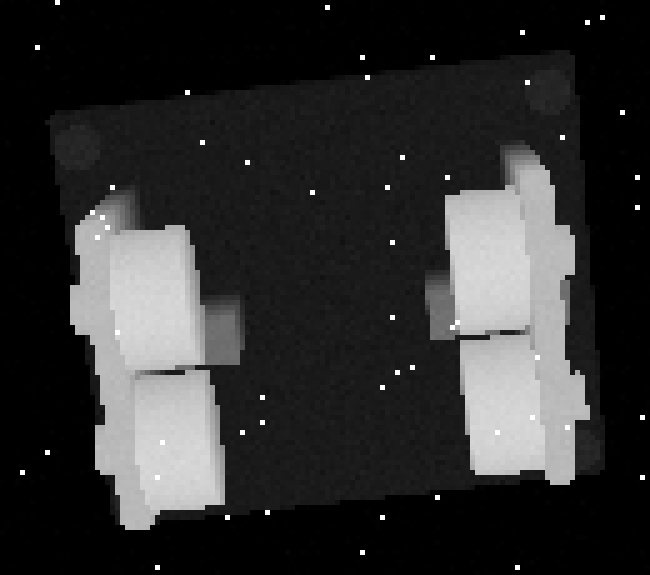

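```bash
python3 - <<'E'
from h import *
P=cloud('w2');sub=P[125:240,210:340]
c=np.array([.4698,-.2365]);a=np.radians(13.9);ex=np.array([np.cos(a),np.sin(a)]);ey=np.array([-ex[1],ex[0]])
def loc(q): d=q[:,:2]-c;return np.c_[d@ex,d@ey,q[:,2]]
for n,(r0,r1,c0,c1) in dict(L=(60,73,42,48),Rr=(55,68,86,90)).items():
    q=loc(sub[r0:r1,c0:c1].reshape(-1,3));q=q[(q[:,2]>.025)&(q[:,2]<.06)];print(n,len(q),q.min(0).round(4),q.max(0).round(4),np.median(q,0))
q=loc(sub.reshape(-1,3));
for lo,hi in[(.02,.05),(.05,.062),(.066,.08)]:
    s=q[(q[:,2]>lo)&(q[:,2]<hi)&(abs(q[:,0])<.06)&(abs(q[:,1])<.06)];
    for sg in(-1,1):
        t=s[s[:,0]*sg>0];print(lo,sg,np.percentile(t,[2,50,98],axis=0).round(4).tolist())
o=sensors.get_obs()
plan([.472,.160,.25],0.096,8)
E
```

```text
L 72 [-0.0267 -0.0052  0.0252] [-0.021   0.0052  0.0403] [-0.02337749  0.00097382  0.03869744]
Rr 48 [ 0.021  -0.0049  0.0272] [0.0258 0.0052 0.0415] [0.02330627 0.00153466 0.03905525]
0.02 -1 [[-0.0445, -0.0084, 0.0211], [-0.026, 0.0041, 0.0384], [-0.021, 0.032, 0.0493]]
0.02 1 [[0.021, -0.0051, 0.0213], [0.0258, 0.0034, 0.0389], [0.0507, 0.0319, 0.0477]]
0.05 -1 [[-0.0455, -0.0269, 0.0505], [-0.0261, 0.001, 0.0573], [-0.0258, 0.0319, 0.0619]]
0.05 1 [[0.0259, -0.0215, 0.0507], [0.038, 0.0113, 0.0591], [0.0491, 0.032, 0.0615]]
0.066 -1 [[-0.0465, -0.0252, 0.0661], [-0.0332, 0.0041, 0.0731], [-0.026, 0.0273, 0.0761]]
0.066 1 [[0.026, -0.0257, 0.0661], [0.0338, 0.0033, 0.073], [0.0477, 0.0274, 0.0761]]
d [-0.0032  0.3972 -0.0514] rv [0.    0.003 0.03 ]
5.9 -49.3 6.4 0.0 0.0 0.004; 5.7 -49.3 6.4 0.0 0.0 0.004; 5.5 -49.3 6.4 0.0 0.0 0.004; 5.3 -49.4 6.4 0.0 0.0 0.004; 5.1 -49.4 6.4 0.0 0.0 0.004; 4.9 -49.4 6.4 0.0 0.0 0.004; 4.7 -49.4 6.4 0.0 0.0 0.004; 4.5 -49.4 6.4 0.0 0.0 0.004;
```

The seat is at (0.4698, -0.2365) with yaw 0.243, and the stand is symmetric. The guides at ±21 mm leave 6 mm beside the weight. Next I'll go to the wheel.

Request:
move_arm(rows="6 -50 6 0 0 0.004; 6 -50 6 0 0 0.004; 5 -50 6 0 0 0.004; 5 -50 6 0 0 0.004; 5 -50 6 0 0 0.004; 5 -50 6 0 0 0.004; 5 -50 6 0 0 0.004; 5 -47 6 0 0 0.004; 0 0 0 0 0 0")

```text
time_s: 3.88
ee_pos: [0.462, 0.1892, 0.2532]
eef_rot: [-3.14, 0.001, 0.115]
force: [0.7, -0.8, 0.4]
grip_width: 0.0941
```

```bash
python3 - <<'E'
from h import *
o=sensors.get_obs();print(o['ee_pos'],o['eef_rot'])
plan([.472,.160,.25],0.096,1)
plan([.472,.160,.187],0.096,5)
E
```

```text
[0.46196318 0.18924702 0.2532197 ] [-3.14000133e+00  6.25417945e-04  1.14688542e-01]
d [ 0.01   -0.0292 -0.0032] rv [-0.002  0.001  0.019]
6.6 30.2 3.2 -0.002 0.001 0.019; 
d [ 0.01   -0.0292 -0.0662] rv [-0.002  0.001  0.019]
1.3 6.1 13.2 -0.0 0.0 0.004; 1.4 6.1 13.2 -0.0 0.0 0.004; 1.4 6.0 13.2 -0.0 0.0 0.004; 1.4 6.0 13.2 -0.0 0.0 0.004; 1.4 6.0 13.2 -0.0 0.0 0.004;
```

Request:
move_arm(rows="3 15 1 0 0 0.01; 3 13 1 0 0 0.009; 0 0 0 0 0 0; 0 0 0 0 0 0")

```text
time_s: 4.38
ee_pos: [0.4707, 0.159, 0.2517]
eef_rot: [-3.14, 0.0, 0.094]
force: [0.6, 0.7, 0.1]
grip_width: 0.0938
```

```bash
python3 - <<'E'
from h import *
plan([.472,.160,.187],0.096,1)
E
```

```text
d [ 0.0013  0.001  -0.0647] rv [-0.002  0.    -0.002]
1.4 -0.8 64.7 -0.002 0.0 -0.002;
```

Request:
move_arm(rows="1 -1 20 0 0 0; 0 0 20 0 0 0; 0 0 15 0 0 0; 0 0 5 0 0 0; 0 0 0 0 0 0")

```text
time_s: 5.0
ee_pos: [0.4722, 0.1594, 0.1909]
eef_rot: [-3.14, -0.002, 0.092]
force: [-0.2, 0.8, -0.3]
grip_width: 0.0939
```

```bash
python3 - <<'E'
from h import *
plan([.472,.160,.187],0.096,1)
snap('wrist','w3')
E
```

```text
d [-0.0002  0.0006 -0.0039] rv [-0.002 -0.002 -0.004]
-0.2 -0.6 3.9 -0.002 -0.002 -0.004;
```

View pics/w3.png

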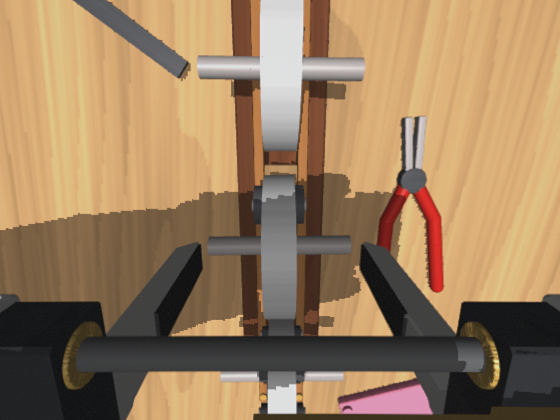

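The wheel at (279,246) is squarely between the fingers. I'll close the gripper.

Request:
move_arm(rows="0 -1 4 0 0 0; 0 0 0 0 0 0; 0 0 0 0 0 0; 0 0 0 0 0 0; 0 0 0 0 0 0; 0 0 0 0 0 0; 0 0 0 0 0 0; 0 0 0 0 0 0", grip=-1, newtons=45)

```text
time_s: 6.05
ee_pos: [0.4725, 0.1607, 0.1881]
eef_rot: [-3.139, -0.004, 0.092]
force: [-3.1, 1.3, 2.6]
grip_width: 0.0179
```

Gripped at 17.9 mm, so I'll lift it straight up.

Request:
move_arm(rows="0 0 -8 0 0 0; 0 0 -15 0 0 0; 0 0 -25 0 0 0; 0 0 -30 0 0 0; 0 0 -25 0 0 0; 0 0 -8 0 0 0; 0 0 0 0 0 0; 0 0 0 0 0 0")

```text
time_s: 7.05
ee_pos: [0.4709, 0.16, 0.304]
eef_rot: [-3.14, -0.0, 0.092]
force: [-0.1, -0.4, -6.0]
grip_width: 0.0175
```

```bash
python3 - <<'E'
from h import *
o=sensors.get_obs();print(o['ee_pos'],o['eef_rot'],o['force'],o['grip_width'])
snap('wrist','w4');snap('side','s4')
im=cv2.imread('pics/s4.png');cv2.imwrite('pics/s4c.png',cv2.resize(im[60:260,130:330],None,fx=3,fy=3))
plan([.470,-.2365,.295],0.243,10)
E
```

```text
[0.47087182 0.16001988 0.30395031] [-3.14000681e+00 -4.24513684e-04  9.22636866e-02] [-0.14204664 -0.43664783 -5.99271221] 0.01746945226949685
d [-0.0009 -0.3965 -0.0089] rv [-0.002 -0.    -0.151]
-3.7 39.5 0.8 -0.0 -0.0 -0.015; -4.3 39.4 0.8 -0.0 -0.0 -0.015; -4.9 39.3 0.8 -0.0 -0.0 -0.015; -5.5 39.3 0.8 -0.0 -0.0 -0.015; -6.1 39.2 0.9 -0.0 -0.0 -0.015; -6.7 39.1 0.9 -0.0 -0.0 -0.015; -7.3 39.0 0.9 -0.0 -0.0 -0.015; -7.9 38.9 0.9 -0.0 -0.0 -0.015; -8.5 38.7 0.9 -0.0 -0.0 -0.015; -9.0 38.6 0.9 -0.0 -0.0 -0.015;
```

View pics/w4.png

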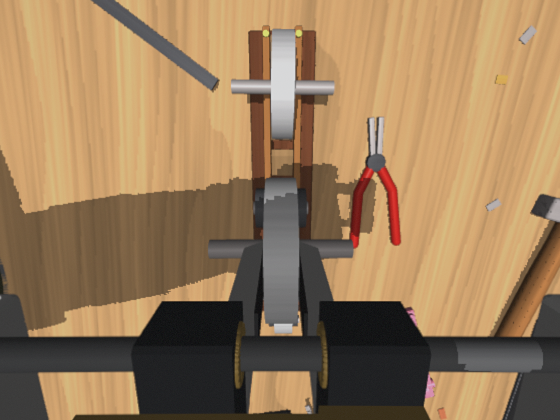

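View pics/s4c.png

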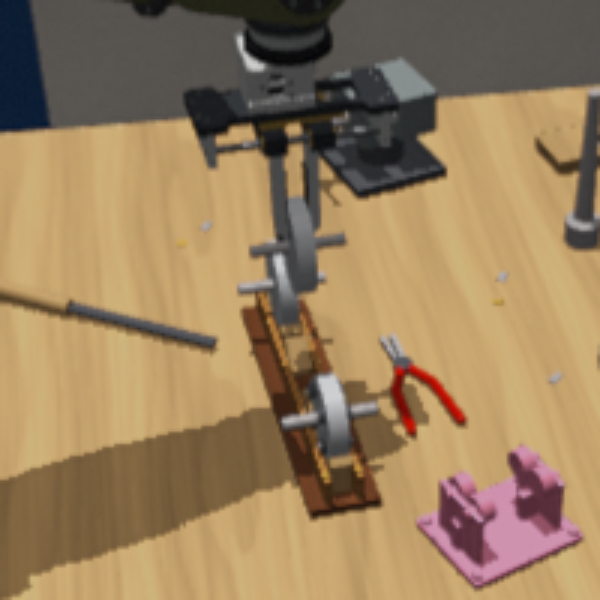

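The wheel is held level and the others are undisturbed. I'll carry it to a point above the stand.

Request:
move_arm(rows="-2 20 0 0 0 -0.01; -4 39 0 0 0 -0.016; -5 39 0 0 0 -0.016; -5 39 0 0 0 -0.016; -6 39 0 0 0 -0.016; -6 39 0 0 0 -0.016; -7 39 0 0 0 -0.016; -7 39 0 0 0 -0.016; -8 39 0 0 0 -0.016; -8 30 0 0 0 -0.016; -4 15 0 0 0 0; 0 0 0 0 0 0; 0 0 0 0 0 0")

```text
time_s: 8.78
ee_pos: [0.4712, -0.2333, 0.2953]
eef_rot: [-3.134, 0.01, 0.253]
force: [0.5, -0.2, -5.6]
grip_width: 0.0176
```

```bash
python3 - <<'E'
from h import *
snap('wrist','w5')
P=cloud('w5')
ax=np.zeros((420,560),bool);ax[236:262,205:250]=1;ax[236:262,310:356]=1
o=sensors.get_obs();ee=o['ee_pos'];h=ee[2]-.1065
ax&=abs(P[...,2]-h)<.006
A=P[ax];print(len(A));c=A.mean(0);w=np.linalg.svd(A-c)[2][0];t=(A-c)@w
e0,e1=c+w*np.percentile(t,.5),c+w*np.percentile(t,99.5);print(e0,e1,(e0+e1)/2,(e0+e1)/2-ee,np.arctan2(w[1],w[0]),A[:,2].mean())
plan([.470,-.2365,.295],0.243,1)
E
```

```text
1356
[ 0.51294646 -0.22079781  0.18724612] [ 0.42660362 -0.24333439  0.18825956] [ 0.46977504 -0.2320661   0.18775284] [-0.001429    0.00115823 -0.10757999] -2.8862762593173303 0.1877644488237477
d [-0.0012 -0.0033 -0.0003] rv [-0.008  0.01   0.01 ]
-2.0 2.9 0.3 -0.008 0.01 0.01;
```

View pics/w5.png

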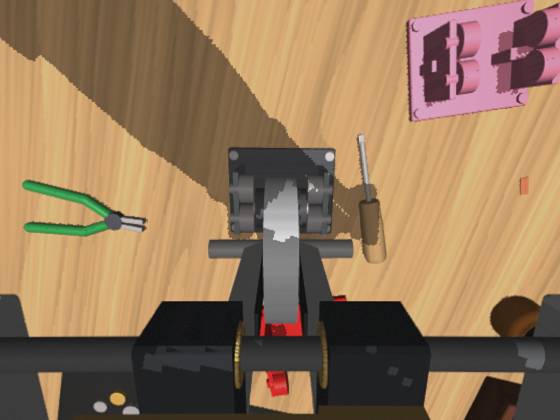

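```bash
python3 - <<'E'
from h import *
im=cv2.imread('pics/w5.png');cv2.imwrite('pics/w5c.png',cv2.convertScaleAbs(cv2.resize(im[140:270,200:360],None,fx=4,fy=4,interpolation=2),alpha=1.8))
E
```

```text
(no output)
```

View pics/w5c.png

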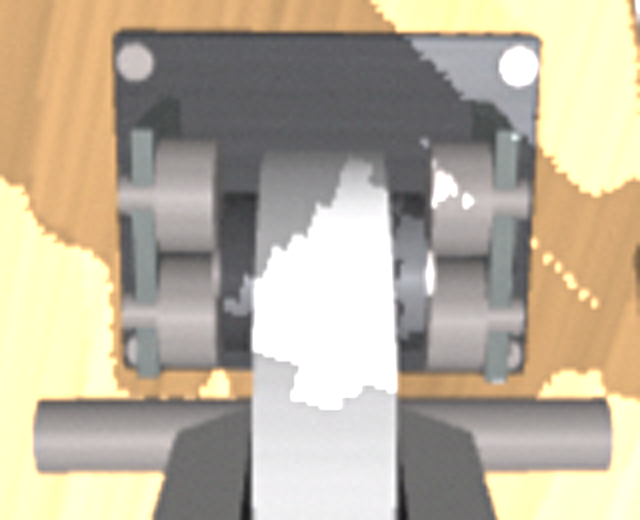

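Request:
move_arm(rows="-1 4 10 -0.008 0.01 0.01; 0 0 25 0 0 0; 0 0 25 0 0 0; 0 0 20 0 0 0; 0 0 5 0 0 0; 0 0 0 0 0 0; 0 0 0 0 0 0")

```text
time_s: 9.7
ee_pos: [0.4717, -0.2353, 0.207]
eef_rot: [3.138, -0.004, 0.244]
force: [-0.6, 0.7, -5.6]
grip_width: 0.0175
```

```bash
python3 - <<'E'
from h import *
print(sensors.get_obs()['force'])
plan([.4705,-.2375,.188],0.243,1)
E
```

```text
[-0.56537133  0.66576934 -5.61465099]
d [-0.0012 -0.0022 -0.019 ] rv [ 0.003 -0.004  0.001]
-1.8 1.8 19.0 0.003 -0.004 0.001;
```

The weight shows as dark blocks beside the disc, and the alignment is good. I'll take the last part of the descent gently.

Request:
move_arm(rows="-2 2 3 0.003 -0.004 0; 0 0 4 0 0 0; 0 0 4 0 0 0; 0 0 4 0 0 0; 0 0 0 0 0 0; 0 0 0 0 0 0")

```text
time_s: 10.45
ee_pos: [0.4705, -0.2382, 0.192]
eef_rot: [3.14, -0.001, 0.244]
force: [0.3, -0.7, -4.7]
grip_width: 0.0178
```

```bash
python3 - <<'E'
from h import *
print(sensors.get_obs()['force'])
plan([.4705,-.2375,.188],0.243,1)
snap('wrist','w6');snap('scene','s6');im=cv2.imread('pics/s6.png');cv2.imwrite('pics/s6c.png',cv2.resize(im[150:290,130:290],None,fx=5,fy=4.2,interpolation=2)[:600])
E
```

```text
[ 0.26391628 -0.7492549  -4.69425587]
d [ 0.      0.0007 -0.004 ] rv [ 0.001 -0.001  0.001]
0.2 -0.6 4.0 0.001 -0.001 0.001;
```

View pics/w6.png

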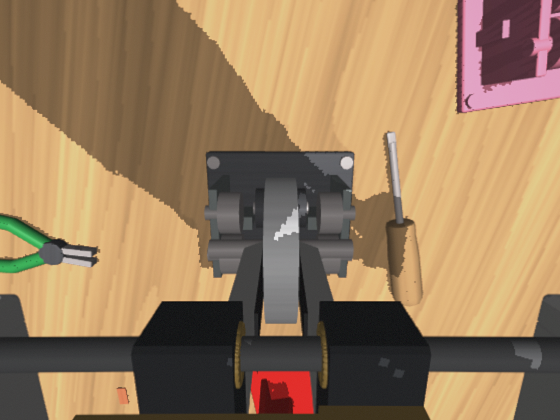

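View pics/s6c.png

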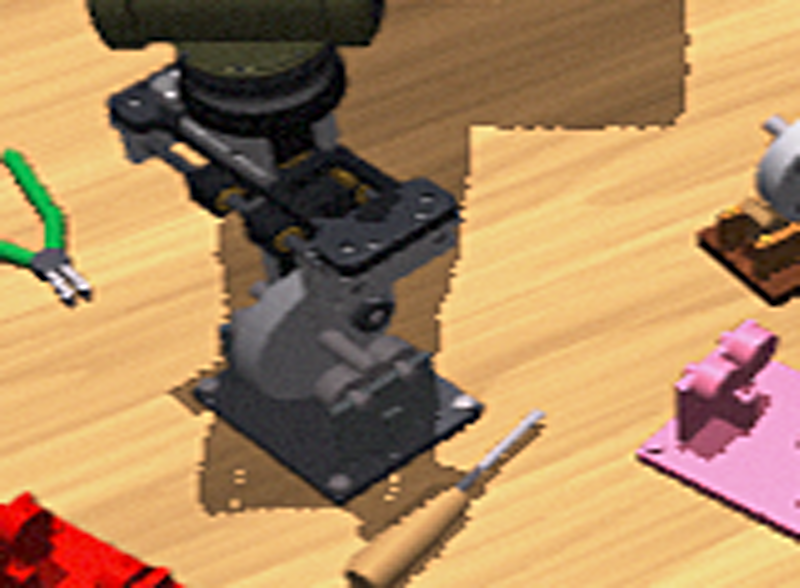

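The axle is between the roller pairs, ends at wrist (208,248) and (352,248), and about 4 mm up. I'll go down until the rollers carry it.

Request:
move_arm(rows="0 0 2 0 0 0; 0 0 2 0 0 0; 0 0 1 0 0 0; 0 0 0 0 0 0; 0 0 0 0 0 0")

```text
time_s: 11.18
ee_pos: [0.4702, -0.2368, 0.1879]
eef_rot: [-3.14, -0.0, 0.244]
force: [-0.4, 0.0, -5.2]
grip_width: 0.0175
```

Request:
move_arm(rows="0 0 1 0 0 0; 0 0 1 0 0 0; 0 0 0 0 0 0; 0 0 0 0 0 0")

```text
time_s: 11.68
ee_pos: [0.4701, -0.2358, 0.1864]
eef_rot: [-3.137, 0.0, 0.244]
force: [-1.4, 1.9, -2.2]
grip_width: 0.0177
```

Request:
move_arm(rows="0 0 1 0 0 0; 0 0 0.5 0 0 0; 0 0 0 0 0 0; 0 0 0 0 0 0")

```text
time_s: 12.18
ee_pos: [0.47, -0.2358, 0.1864]
eef_rot: [-3.137, -0.0, 0.244]
force: [-2.1, 3.1, -1.0]
grip_width: 0.018
```

Seated, with about 4.5 N taken by the rollers. I'll release and then retreat upward.

Request:
move_arm(rows="0 0 0 0 0 0; 0 0 0 0 0 0; 0 0 0 0 0 0; 0 0 0 0 0 0; 0 0 0 0 0 0; 0 0 0 0 0 0; 0 0 -10 0 0 0; 0 0 -20 0 0 0; 0 0 -30 0 0 0; 0 0 -40 0 0 0; 0 0 -20 0 0 0; 0 0 0 0 0 0; 0 0 0 0 0 0; 0 0 0 0 0 0; 0 0 0 0 0 0; 0 0 0 0 0 0; 0 0 0 0 0 0; 0 0 0 0 0 0; 0 0 0 0 0 0; 0 0 0 0 0 0", grip=1)

```text
time_s: 14.68
ee_pos: [0.4699, -0.2365, 0.3112]
eef_rot: [-3.138, -0.001, 0.243]
force: [1.0, 0.3, -0.3]
grip_width: 0.094
```

Request:
move_arm(rows="0 0 0 0 0 0; 0 0 0 0 0 0; 0 0 0 0 0 0; 0 0 0 0 0 0; 0 0 0 0 0 0; 0 0 0 0 0 0; 0 0 0 0 0 0; 0 0 0 0 0 0; 0 0 0 0 0 0; 0 0 0 0 0 0; 0 0 0 0 0 0; 0 0 0 0 0 0; 0 0 0 0 0 0; 0 0 0 0 0 0; 0 0 0 0 0 0; 0 0 0 0 0 0; 0 0 0 0 0 0; 0 0 0 0 0 0; 0 0 0 0 0 0; 0 0 0 0 0 0")

```text
time_s: 17.18
ee_pos: [0.4699, -0.2365, 0.3113]
eef_rot: [-3.138, -0.001, 0.243]
force: [-1.2, 0.2, 0.7]
grip_width: 0.0941
```

```bash
python3 - <<'E'
from h import *
o,c=snap('wrist','w7');snap('scene','s7');snap('side','d7')
im=cv2.imread('pics/s7.png');cv2.imwrite('pics/s7c.png',cv2.resize(im[180:280,150:250],None,fx=6,fy=6,interpolation=2))
im=cv2.imread('pics/d7.png');cv2.imwrite('pics/d7c.png',cv2.resize(im[110:320,190:310],None,fx=2.8,fy=2.8,interpolation=2))
E
```

```text
(no output)
```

View pics/w7.png

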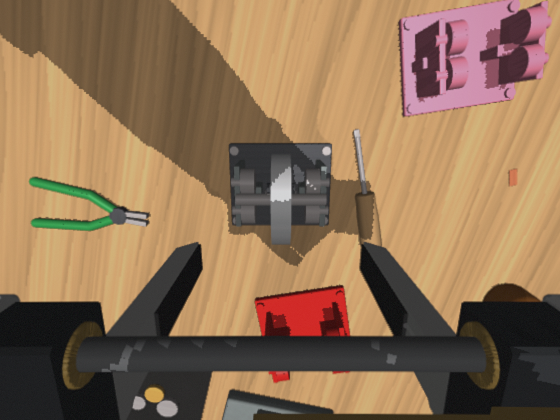

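View pics/s7c.png

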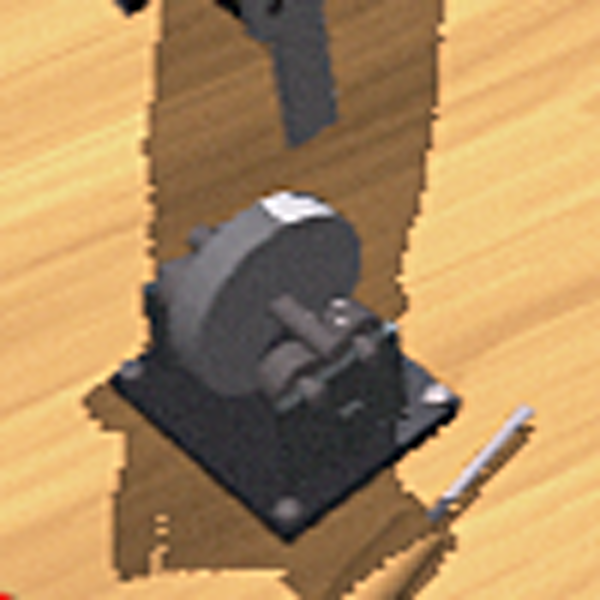

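View pics/d7c.png

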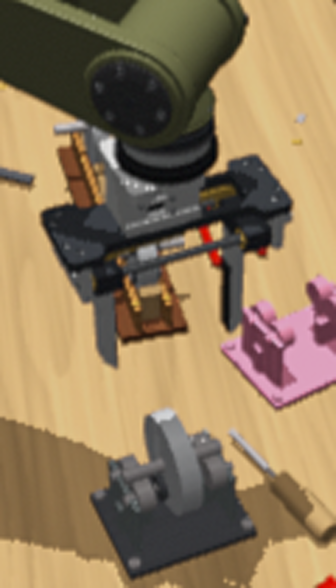

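The wheel lies on the rollers and the weight no longer shows at its side, so it has turned out of sight below. I'll check the pose, and find the weight in the depth map.

```bash
python3 - <<'E'
from h import *
P=cloud('w7');c=np.array([.4698,-.2365]);a=np.radians(13.9);ex=np.array([np.cos(a),np.sin(a)]);ey=np.array([-ex[1],ex[0]])
d=P[...,:2]-c;L=np.dstack([d@ex,d@ey,P[...,2]])
near=(abs(L[...,0])<.06)&(abs(L[...,1])<.06)
A=L[near&(abs(L[...,2]-.079)<.0035)&(abs(L[...,0])>.0265)&(abs(L[...,0])<.047)&(abs(L[...,1])<.008)]
cc=A.mean(0);w=np.linalg.svd(A-cc)[2][0];t=(A-cc)@w;print('axle',len(A),cc,np.percentile(t,[1,99]),np.degrees(np.arctan2(w[1],w[0])),w,A[:,2].max())
D=L[near&(L[...,2]>.09)];print('disc',D.min(0),D.max(0),D[:,2].max())
W=L[near&(abs(L[...,0])>.0105)&(abs(L[...,0])<.017)&(L[...,2]>.02)&(L[...,2]<.068)]
print(len(W),W.min(0) if len(W) else '',W.max(0) if len(W) else '',W.mean(0) if len(W) else '')
im=cv2.imread('pics/w7.png');cv2.imwrite('pics/w7c.png',cv2.convertScaleAbs(cv2.resize(im[135:255,215:345],None,fx=5,fy=5,interpolation=2),alpha=2.5))
E
```

```text
axle 439 [0.00129937 0.00068311 0.07907171] [-0.04548377  0.04399013] 0.004936462690486101 [9.99999579e-01 8.61574913e-05 9.13327665e-04] 0.08204870195109021
disc [-0.05999372 -0.04077829  0.09006954] [0.05999521 0.04215988 0.339134  ] 0.33913400110191044
88 [-0.01593603  0.00073333  0.04506271] [0.01641563 0.01142761 0.05985643] [0.00125732 0.00666736 0.05441282]
```

View pics/w7c.png

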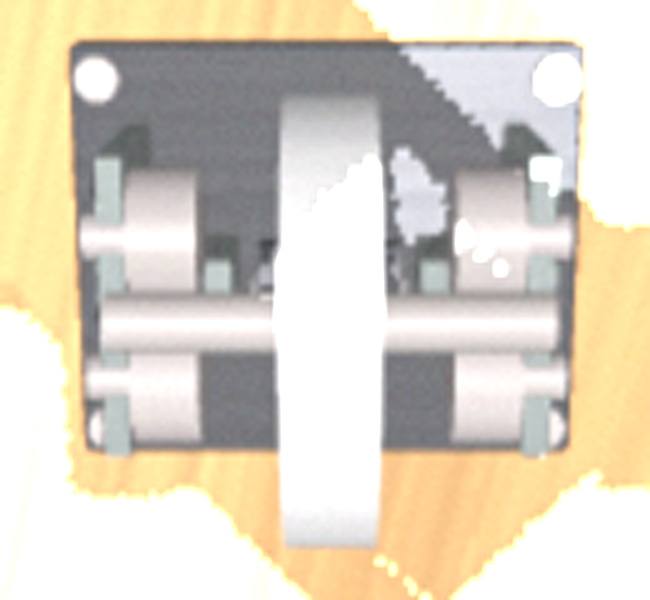

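```bash
python3 - <<'E'
from h import *
from scipy.optimize import least_squares
P=cloud('w7');c=np.array([.4698,-.2365]);a=np.radians(13.9);ex=np.array([np.cos(a),np.sin(a)]);ey=np.array([-ex[1],ex[0]])
d=P[...,:2]-c;L=np.dstack([d@ex,d@ey,P[...,2]])
W=L[(abs(L[...,0])>.0105)&(abs(L[...,0])<.0165)&(abs(L[...,1])<.04)&(L[...,2]>.044)&(L[...,2]<.068)]
f=lambda p:np.hypot(W[:,1]-.0007-.027*np.sin(p[0]),W[:,2]-.075+.027*np.cos(p[0]))-.012
r=least_squares(f,[0],loss='soft_l1',f_scale=.001);print('angle from down deg',np.degrees(r.x),np.abs(r.fun).mean())
a0=cv2.imread('pics/scene0.png');a7=cv2.imread('pics/s7.png')
cv2.imwrite('pics/cmp.png',np.hstack([cv2.resize(x[130:225,260:385],None,fx=3.1,fy=3.1,interpolation=2) for x in(a0,a7)]))
A=cloud('scene0');B=cloud('s7')
for n,(r0,r1,c0,c1) in dict(four=(170,205,278,308),plain=(135,170,338,370)).items():
    for q in(A,B):
        s=q[r0:r1,c0:c1].reshape(-1,3);s=s[(s[:,2]>.06)&(s[:,2]<.13)];print(n,len(s),np.median(s,0).round(4))
E
```

```text
angle from down deg [-4.63615383] 0.001437945098940909
four 477 [0.4901 0.0507 0.0874]
four 477 [0.4902 0.0504 0.0878]
plain 528 [0.4699 0.2575 0.0918]
plain 523 [0.4698 0.2578 0.0908]
```

View pics/cmp.png

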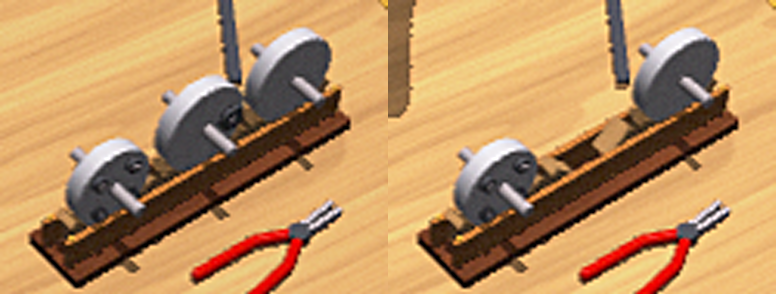

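The bystander wheels haven't moved. I'll wait a moment more to confirm the wheel is at rest.

Request:
move_arm(rows="0 0 0 0 0 0; 0 0 0 0 0 0; 0 0 0 0 0 0; 0 0 0 0 0 0; 0 0 0 0 0 0; 0 0 0 0 0 0; 0 0 0 0 0 0; 0 0 0 0 0 0; 0 0 0 0 0 0; 0 0 0 0 0 0; 0 0 0 0 0 0; 0 0 0 0 0 0")

```text
time_s: 18.82
ee_pos: [0.4699, -0.2365, 0.3113]
eef_rot: [-3.138, -0.001, 0.244]
force: [-0.3, -0.6, 0.7]
grip_width: 0.0937
```

```bash
python3 - <<'E'
from h import *
from scipy.optimize import least_squares
snap('wrist','w8')
print(np.abs(cv2.imread('pics/w8.png').astype(int)-cv2.imread('pics/w7.png'))[140:250,220:340].max())
P=cloud('w8');c=np.array([.4698,-.2365]);a=np.radians(13.9);ex=np.array([np.cos(a),np.sin(a)]);ey=np.array([-ex[1],ex[0]])
d=P[...,:2]-c;L=np.dstack([d@ex,d@ey,P[...,2]])
W=L[(abs(L[...,0])>.0105)&(abs(L[...,0])<.0165)&(abs(L[...,1])<.04)&(L[...,2]>.044)&(L[...,2]<.068)]
for ang in (-20,-10,0,10): print(ang, np.abs(np.hypot(W[:,1]-.0007-.027*np.sin(np.radians(ang)),W[:,2]-.075+.027*np.cos(np.radians(ang)))-.012).mean())
E
```

```text
34
-20 0.00471180301099408
-10 0.00237291625978508
0 0.0024267975050049754
10 0.004502260611309633
```

```bash
python3 - <<'E'
from h import *
d=np.abs(cv2.imread('pics/w8.png').astype(int)-cv2.imread('pics/w7.png')).max(2)
print('stand',d[140:250,220:340].mean(),'table',d[50:130,200:380].mean(),d[50:130,200:380].max())
print(np.argwhere(d[140:250,220:340]>20)+[140,220])
print(ctrl.hand_in())
E
```

```text
stand 1.2425757575757577 table 1.074861111111111 4
[[200 274]]
the job is handed in; nothing more can be done
None
```

I lifted the one-weight wheel (the middle one) out of the rack, laid its axle on the rollers of the grey stand and let go. It turned by itself, and I handed the job in at about 19 s. The hand-in gives no verdict, so these are my last checks against the limits:

| Check | Measured | Limit |
|---|---|---|
| Centre from the seat, seen from above | about 1.5 mm | 20 mm |
| Axle top | about 81–82 mm (81 mm expected) | ±8 mm in height |
| Axle against the rollers | under 1° | 14° |
| Weight from straight down | about 5° | 15° |
| Other two wheels | moved under 1 mm | 15 mm |

- **Weight angle:** this is the least certain figure. Only part of the weight showed from above, and the 2 mm calibration error alone could account for about 5°.
- **At rest:** two pictures about 1.6 s apart differed only by noise, apart from a single pixel.
- **Gripper:** it was open and raised well clear of everything.

No check failed or disagreed with another.

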